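# Cam-lock the dust canister onto its emptying dock

## Task

Put the purple dust canister back on its white emptying dock: first swing the yellow cam lever fully open, then stand the canister on the counter between the dock's two guide rails with its steel-pin side up against the black rubber seal. Then turn the lever a quarter turn back until it is fully shut, so that the cam catches the pin and draws the canister tight onto the seal. Keep the canister upright, and leave everything else on the counter where it stands.

Things in the scene. Friction and masses are not known exactly. Their poses are not given: they have to be found in the camera images.
- dock: white emptying dock, fixed, a box 130 (x) x 130 (y) x 108 mm high; origin on the counter under the middle of its seal-side face. Its +x points from that face into the box: the canister comes from its -x side. Two grey guide rails, 14 mm high, 8 mm thick, run on the counter from the face 130 mm along -x, inner faces at y = +-60.5 mm; the counter between them is the bay's floor, z = 0.
- seat (a point): where the canister's centre (half-way up, 55 mm above the counter) lies when its flange just touches the uncompressed seal: at x = -64.5, y = 0 in the dock's frame; the canister's x axis must then point along the dock's x axis
- cam_axis (a point): on the cam's vertical turning axis (dock x = +22 mm, y = 0) at the cam's mid-height, 124 mm above the counter. A yellow hub of radius 16 mm carries the lever and a steel crescent (an 8 mm round bar, 120 to 128 mm high, inner radius 56 mm at its leading tip narrowing to 44 mm). Even open it overhangs the bay by 41 mm, so the canister (110 mm high) must slide in low beneath it
- crescent_tip (a point): leading tip of the steel crescent. Lever fully open: it lies on the dock's +y side and the bay is free; with the lever over 0.3 rad it blocks the pin's way in. As the lever shuts it passes behind the pin (on the pin's side away from the dock) and pulls it in, if the flange is within about 6 mm of the seal and the pin within 7 mm of the middle line
- cam (a joint): cam lever angle, rad: 0 fully open, 1.6 fully shut (stops at both), growing counter-clockwise seen from above. At q the lever points from the cam axis at q - 0.785 rad from the dock's +x axis (counter-clockwise positive), so it swings over the dock's top. It stays where left; pushing the paddle takes about 1 to 12 N. From about 1.35 on the cam holds itself
- lever_grip (a point): middle of the upright yellow paddle at the lever's end, 76 mm from the cam axis, 140 mm above the counter; the paddle is 18 mm along the lever, 12 mm thick in the turning direction, and reaches from 119 to 161 mm high. The flat lever below it (14 mm wide, 119 to 129 mm high) joins it to the hub. The dock's top is at 108 mm.
- seal (a joint): black rubber seal plate on the dock's face (84 mm wide, 30 to 106 mm high), sprung: m pressed in, 0 = free (standing 4 mm proud of the face), 0.004 = flush; pushing back with 2 N at first contact to 5 N when flush. It settles near 0.0025 with the cam shut on the canister's pin.
- canister_mid (a point): centre of the loose purple canister, 55 mm above its underside; a cylinder of radius 55 mm, 110 mm high, about 0.4 to 0.8 kg. Its +x points to the marked side: a flat dark-purple flange, 80 mm wide, whose face is 62 mm from the centre, with two yellow stripes on the top leading to it
- canister_pin (a point): on the canister's upright steel pin (radius 5 mm, from the top up to 133 mm above the underside), which stands 46 mm from the centre towards the flange; the point is 124 mm above the underside
- canister_fin (a point): grip point of the black fin on the canister's top: 40 mm long (along the canister's x), 14 mm thick (y), from the top (110 mm) up to 150 mm above the underside; the point is on the fin 8 mm behind the canister's centre (x = -8 mm), 135 mm above the underside. Grip it across its thickness.
- bottle: teal cleaner bottle, bystander, radius 33 mm, 200 mm high; origin at the centre of its underside
- jar: amber jar, bystander, radius 35 mm, 110 mm high; origin at the centre of its underside
- can: green can, bystander, radius 33 mm, 130 mm high; origin at the centre of its underside
- filter: square pleated filter lying flat, bystander, 76 x 76 x 24 mm; origin at the centre of its underside
- brush: bamboo detail brush lying flat, bystander, 218 mm long along its x (from -110 to +108 mm), 30 mm wide, 18 mm high; origin on the counter under it
- crevice: black crevice nozzle lying flat, bystander, 175 mm long along its x (from -95 to +80 mm), 34 mm wide and high; origin on the counter under it
- canister: the same canister, origin at the centre of its underside, axes as above
Mind the look-alikes: they are no part of the job. Of the things that look like the canister, the smallest one is meant.

How it is judged (in metres and radians):
On the way, in this order (a step that is already met when the one before it is completed fails the run):
1. the cam lever is swung fully open (below 0.15 rad) (value of joint cam below 0.15 rad), for 0.2 s.
2. with the lever still open, the canister stands in the bay, pin side at the seal (value of joint cam below 0.3 rad and x of canister_mid in the frame of dock above -0.078 m and y of canister_mid in the frame of dock between -0.012 and 0.012 m and height (world z) of canister_mid below 0.06 m and angle between canister_mid's own z axis and vertical below 0.1 rad and horizontal distance between canister_pin and cam_axis below 0.056 m), for 0.2 s.
3. the lever is fully shut and the canister drawn tight on the seal (value of joint cam above 1.42 rad and value of joint seal above 0.0017 m and x of canister_mid in the frame of dock above -0.078 m and y of canister_mid in the frame of dock between -0.012 and 0.012 m and height (world z) of canister_mid below 0.06 m and angle between canister_mid's own z axis and vertical below 0.1 rad and horizontal distance between canister_pin and cam_axis below 0.056 m and angle between the x axis of canister_mid and the x axis of dock, either way round below 0.12 rad), for 0.2 s.
At the end, for the whole second after the job is handed in: Lever shut (above 1.42 of 1.6 rad), seal pressed in over 1.7 mm, canister upright (0.1 rad) on the counter between the rails, within 12 mm of the middle line and 0.12 rad of the dock's direction, pin within 56 mm of the cam axis, at rest and released (all of step 3 and linear speed of canister below 0.02 m/s and contact force between the fingers and anything else below 0.3 N); the robot touches nothing.
It fails at once if the bottle, jar, can, filter, brush or crevice nozzle is moved by more than 20 mm (distance of any of bottle, jar, can, filter, brush, crevice from where it was at the start of the episode above 0.02 m).
It fails at once if the canister is tipped by more than 0.35 rad (angle between canister_mid's own z axis and vertical above 0.35 rad).
It also fails if it takes over 72 s, if anything falls off the work surface, if the arm or the gripper's body presses on something with over 40 N, if the wrist force passes 120 N, or if a joint passes its speed limit or range.

## Robot

A 6-joint arm with a two-finger parallel gripper is mounted at the origin on the work surface. World frame = base frame: x ahead of the robot, y to its left, z up, the work surface at z = 0. Lengths are in m, angles in degrees, forces in N, time in s.
With the tool pointing down it reaches from about 0.325 to 0.775 m from the base axis. Payload 5.5 kg.
Tool frame: the origin (TCP) lies midway between the tips of the shut fingers; the grasp point (between the pads) lies bot.tcp_to_grasp behind it (bot.tcp_to_grasp is the distance from the TCP to the grasp point, in m); z points along the fingers, y is the line along which they close (so a half turn about z gives the same grasp; the last joint's range is limited). The gripper opens to 88 mm and grips with 3 to 60 N. Pads are 20 mm wide; open, the fingers measure 115 mm over their backs; the gripper's body (75 mm by 178 mm) begins 61 mm behind the grasp point.
Start: joints at [73.184, 5.22, 70.514, -0, 104.267, -3.249], TCP at [0.141, 0.583, 0.223] pointing down, gripper open.
Joint ranges: [-164.24, 164.24], [-49.07, 125.15], [9.68, 141.18], [-86.29, 266.29], [3.28, 154.24], [-151.56, 151.56]. Speed limits (degrees/s): [147.25, 147.25, 172.46, 180, 180, 180].

## Interface

Orientations are given as a 3x3 rotation matrix whose columns are the frame's x, y, z axes.
In Python, from bench import bot gives the robot as it stands.
- The arm moves only by the tool drive_tool, never from a script. Its argument "rows" is a list of rows, each an object with "jaw": the opening, from 0 (shut) to 1 (fully open); "dp": the shift along the tool's x, y, z in m, a list of three; "twist": the turn about the tool's z in degrees. In form: [{"jaw": jaw, "dp": [tx, ty, tz], "twist": twist}, ...]. A call has exactly 10 rows; each row shifts and turns the commanded pose from where the row before left it, along the tool's axes as they then stand; what a row does not reach is not made up. A row lasts 1/10 s, in which the tool goes at most 50 mm and 8.59 degrees, less where a joint would pass 70% of its speed; a pose out of reach is approached as far as the arm can. A call is refused whole if a number of a shift passes 0.05 or a number of a turn 8.59, either way. A call with a gripper value outside its range is refused whole. The fingers move at their own pace and stop on an object; the grip force is fixed at half the most. Time passes only in rows, so rows that do not move let the fingers close, or fill a call up. It gives the time, the measured TCP pose, the force, the opening and the grip force at its end, in the units of the state.
- bot.read_state(): the state, without advancing time (a new reading comes with each control period).
- bot.grab_frame(name): name is "scene" or "top" or "wrist"; returns a dict with "img" (400x640x3 uint8, blue, green, red), "depth" (400x640 float32, m along the optical axis (not along the pixel's ray), 0 where there is no reading), "K" (3x3 intrinsics, pixels), "D" ([k1, k2, p1, p2, k3] as OpenCV has them; the pictures are not rectified), "R" (3x3) and "t" (3): a world point X has camera coordinates R X + t. Camera axes: x right, y down, z forward; pixel columns grow to the right and rows downward; lengths in m; the calibration is good to about 2 mm. A picture is of the moment at which its call begins.
- bot.finish_job(): hands the job in; it is judged then, once.
The state is a dict: "time": time; "joint_positions": joint angles; "dq": joint speeds; "joint_torque": joint torques, N m; "tool_pos": TCP position; "eef_rot": TCP orientation; "contact_force": force on the tool from outside, world axes, zero at the start; "wrist_torque": the same for the moment, N m; "gripper_width": opening from 0.0 (shut) to 1.0 (fully open); "gripper_force": force on a finger pad.
Only numpy, scipy, OpenCV 4.12 (cv2) and the standard library are available. Lean on these libraries where they do the work, as an engineer would, in place of code of your own. Each camera call takes 0.05 s, during which the arm holds its last target. There are 200 camera calls.

## Working session

There is one attempt and no reset: what is moved stays moved. The work goes in short steps, Python scripts to look and compute and a tool call to move; the robot and the scene stay as the last step left them, time stands still between calls to the robot, and variables do not carry over. Pictures are saved under pics/ and viewed, at most 10 in all, crops included, and the job is handed in when it is done.

Besides the shell and the picture viewer there is one more tool, called after ">>>" as name(argument=value, ...) on one line, values as JSON. drive_tool: Moves the arm, as the interface text tells. Its arguments: {"type":"object","properties":{"rows":{"type":"array","items":{"type":"object","properties":{"jaw":{"type":"number"},"dp":{"type":"array","items":{"type":"number"}},"twist":{"type":"number"}}}}},"required":["rows"]}

```bash
ls; mkdir -p pics; python3 - <<'E'
from bench import bot
import cv2,numpy as np,pickle
s=bot.read_state(); print(s); print(bot.tcp_to_grasp)
for n in ("scene","top"):
    f=bot.grab_frame(n); pickle.dump(f,open(f'{n}0.pkl','wb')); cv2.imwrite(f'pics/{n}0.png',f['img']); print(n,f['K'],f['D'],f['R'],f['t'],-f['R'].T@f['t'])
E
```

```text
pics
{'time': 0.0, 'joint_positions': array([ 7.31840644e+01,  5.26135912e+00,  7.05809409e+01, -2.05093983e-04,
        1.04266498e+02, -3.24999202e+00]), 'dq': array([ 0.03590407, -0.024911  ,  0.05889969,  0.04639857, -0.00628291,
        0.03452066]), 'joint_torque': array([ 8.96318325e-04, -4.46452904e+01, -4.06452298e+01,  6.97679864e-02,
        2.92176573e-02, -1.90396813e-04]), 'tool_pos': array([0.14066959, 0.58297392, 0.22153441]), 'eef_rot': array([[-9.72100362e-01,  2.34564677e-01, -5.46024537e-04],
       [ 2.34565290e-01,  9.72098666e-01, -1.81869600e-03],
       [ 1.04187885e-04, -1.89603344e-03, -9.99998197e-01]]), 'contact_force': array([-0.41611687, -0.12115544,  0.28678906]), 'wrist_torque': array([7.85644475e-03, 2.54616764e-06, 1.04718472e-02]), 'gripper_force': 0.0, 'gripper_width': 0.9969266987554377}
0.0187
scene [[488.72854899   0.         318.24889594]
 [  0.         488.72854899 200.63708176]
 [  0.           0.           1.        ]] [-0.08628628  0.          0.          0.          0.        ] [[-0.64817028  0.76148529  0.00392944]
 [ 0.58281753  0.49939758 -0.64103493]
 [-0.49010102 -0.41320965 -0.76750165]] [ 0.37584267 -0.21209906  1.63759639] [1.16981276 0.49639372 1.11941817]
top [[366.76267737   0.         320.56350282]
 [  0.         366.76267737 195.80598381]
 [  0.           0.           1.        ]] [-0.0625257  0.         0.         0.         0.       ] [[ 0.02661195 -0.9996437   0.00206722]
 [-0.98168255 -0.02652396 -0.18866864]
 [ 0.18865624  0.00299149 -0.98203863]] [-0.0468925   0.54706853  1.09642233] [ 0.33144861 -0.03564531  1.18004069]
```

View pics/scene0.png

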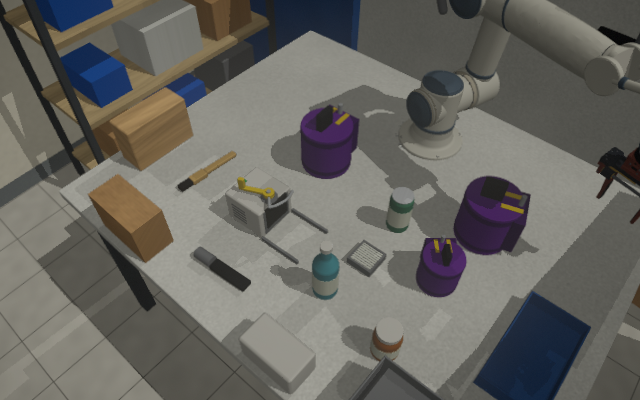

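View pics/top0.png

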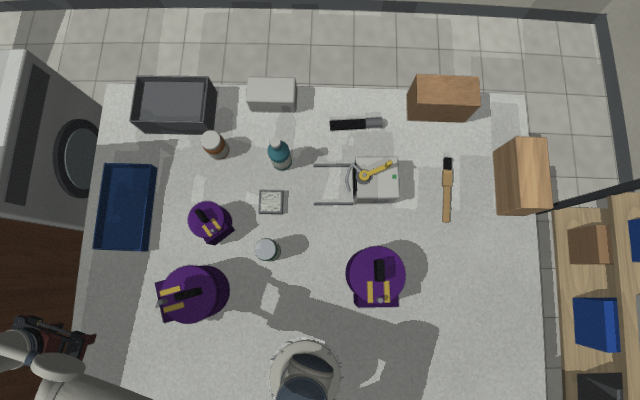

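Scene and top views agree. The target (smallest) purple canister is at top (208,221) and scene (441,268). The dock is at top (375,182), with its rails running to image left. The lever is partly shut.

```bash
cat > h.py <<'E'
import cv2,numpy as np,pickle
def load(n): return pickle.load(open(n,'rb'))
def grab(n,tag):
    from bench import bot
    f=bot.grab_frame(n); pickle.dump(f,open(f'{tag}.pkl','wb')); return f
def ray(f,uv):
    p=cv2.undistortPoints(np.float64(uv).reshape(-1,1,2),f['K'],f['D'])[:,0]
    d=np.c_[p,np.ones(len(p))]@f['R']; return -f['R'].T@f['t'],d
def onz(f,uv,z):
    c,d=ray(f,uv); return c+d*((z-c[2])/d[:,2])[:,None]
def cloud(f):
    v,u=np.mgrid[:400,:640]; c,d=ray(f,np.c_[u.ravel(),v.ravel()])
    X=c+d*f['depth'].ravel()[:,None]; X[f['depth'].ravel()==0]=np.nan
    return X.reshape(400,640,3)
def proj(f,X):
    return cv2.projectPoints(np.float64(X).reshape(-1,1,3),cv2.Rodrigues(f['R'])[0],f['t'],f['K'],f['D'])[0][:,0]
def hsv(f): return cv2.cvtColor(f['img'],cv2.COLOR_BGR2HSV)
def crop(f,u,v,w,h,k): return cv2.resize(f['img'][v:v+h,u:u+w],None,fx=k,fy=k,interpolation=cv2.INTER_CUBIC)
E
python3 - <<'E'
from h import *
t=load('top0.pkl');s=load('scene0.pkl')
a=[crop(t,180,190,70,55,5),crop(t,310,140,100,75,4),crop(s,410,230,70,70,4),crop(s,210,165,125,105,3)]
im=np.zeros((600,780,3),np.uint8); y=0
im[:275,:350]=a[0]; im[:300,360:760]=a[1]; im[310:590,:280]=a[2]; im[280:595,360:735][20:]=a[3][:295]
cv2.imwrite('pics/crops.png',im)
for n,f,(u0,u1,v0,v1) in (('t',t,(180,240,190,250)),('s',s,(410,480,230,300))):
    H=hsv(f);X=cloud(f)
    sub=np.zeros((400,640),bool);sub[v0:v1,u0:u1]=1
    pur=sub&(H[...,0]>120)&(H[...,0]<160)&(H[...,1]>80)
    z=X[...,2]; m=pur&(abs(z-.11)<.008)
    print(n,'top pts',m.sum(),np.nanmean(X[m],0))
    c=cv2.convexHull(X[m][:,:2].astype(np.float32)); print('circle',cv2.minEnclosingCircle(c))
    ye=sub&(H[...,0]>15)&(H[...,0]<35)&(H[...,1]>110)
    P=onz(f,np.argwhere(ye)[:,::-1],.11); print('yel',len(P),P.mean(0))
    fin=sub&(z>.14)&(z<.156); print('fin',fin.sum(),np.nanmean(X[fin],0), cv2.minAreaRect(X[fin][:,:2].astype(np.float32)) if fin.any() else 0)
# dock
for n,f,(u0,u1,v0,v1) in (('t',t,(310,410,140,215)),('s',s,(210,335,165,270))):
    H=hsv(f);X=cloud(f);z=X[...,2]
    sub=np.zeros((400,640),bool);sub[v0:v1,u0:u1]=1
    m=sub&(abs(z-.108)<.006); print(n,'dock top',m.sum(),cv2.minAreaRect(X[m][:,:2].astype(np.float32)),X[m].mean(0))
    ye=sub&(H[...,0]>15)&(H[...,0]<35)&(H[...,1]>130)&(H[...,2]>90)
    for zz in (.124,.161):
        k=ye&(abs(z-zz)<.006); print('yel',zz,k.sum(),np.nanmean(X[k],0),cv2.minAreaRect(X[k][:,:2].astype(np.float32)))
    r=sub&(abs(z-.014)<.005); print('rail',r.sum())
E
```

```text
t top pts 892 [0.45609044 0.30182096 0.10932299]
circle ((0.45086655020713806, 0.30075597763061523), 0.06283789873123169)
yel 87 [0.43453735 0.28609235 0.11      ]
fin 80 [0.46571045 0.30995678 0.14922531] ((0.46538046002388, 0.31079286336898804), (0.04070489853620529, 0.015058385208249092), 41.031585693359375)
s top pts 1063 [0.4655774  0.30821731 0.10986744]
circle ((0.41914546489715576, 0.3174762725830078), 0.09719445556402206)
yel 83 [0.43420819 0.28130176 0.11      ]
fin 101 [0.46861139 0.31270618 0.14904697] ((0.46714502573013306, 0.3128206133842468), (0.04058905690908432, 0.014696944504976273), 41.39101791381836)
t dock top 1559 ((0.6026766896247864, -0.20045995712280273), (0.12884975969791412, 0.13325564563274384), 1.5894067287445068) [ 0.59839601 -0.20211205  0.10779724]
yel 0.124 91 [ 0.60799338 -0.18031238  0.12719757] ((0.613787055015564, -0.18117617070674896), (0.028865769505500793, 0.08313962817192078), 31.74488067626953)
yel 0.161 16 [ 0.62980874 -0.22687833  0.16068272] ((0.6298276782035828, -0.22704201936721802), (0.008502287790179253, 0.012762226164340973), 34.12206268310547)
rail 194
s dock top 1426 ((0.6121569275856018, -0.09332698583602905), (0.35512062907218933, 0.14101171493530273), 85.65218353271484) [ 0.60715857 -0.19546597  0.10865623]
yel 0.124 105 [ 0.61870458 -0.18727736  0.12677605] ((0.6189287304878235, -0.18720796704292297), (0.022007795050740242, 0.0977315828204155), 27.138425827026367)
yel 0.161 23 [ 0.63536749 -0.22517679  0.16072488] ((0.6344043612480164, -0.22598165273666382), (0.011482855305075645, 0.014759411104023457), 34.41664505004883)
rail 574
```

View pics/crops.png

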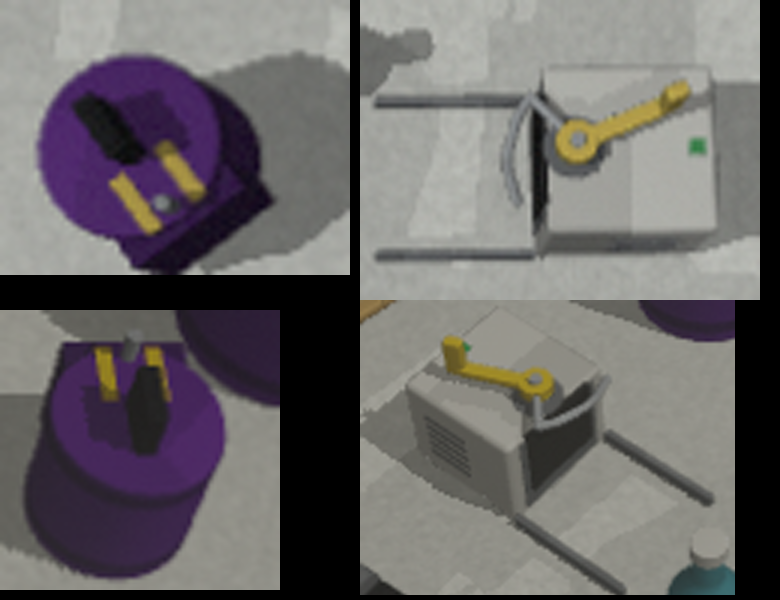

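The crops show the canister's fin, stripes and pin clearly, with the pin side facing the robot and towards -y. The dock's lever points up and to the right (about 25° off dock x, so q is about 1.2), and the crescent blocks the bay. Next I'll refine the dock pose from its rails.

```bash
python3 - <<'E'
from h import *
t=load('top0.pkl');s=load('scene0.pkl')
H=hsv(t)
for name,(u0,u1,v0,v1) in (('rail far',(314,340,158,172)),('rail near',(314,340,196,212))):
    sub=np.zeros((400,640),bool);sub[v0:v1,u0:u1]=1
    m=sub&(H[...,2]<125); P=onz(t,np.argwhere(m)[:,::-1],.014)
    vx,vy,x0,y0=cv2.fitLine(P[:,:2].astype(np.float32),cv2.DIST_HUBER,0,.001,.001).ravel()
    print(name,m.sum(),np.degrees(np.arctan2(vy,vx)),'x at y=-.05:',x0+vx/vy*(-.05-y0),P[:,1].max(),P[:,1].min())
X=cloud(t);z=X[...,2]
sub=np.zeros((400,640),bool);sub[140:215,310:420]=1
m=sub&(abs(z-.108)<.004);P=X[m]
print('box',np.percentile(P[:,0],[1,99]),np.percentile(P[:,1],[1,99]))
for lo,hi in ((.55,.58),(.63,.66)):
    k=(P[:,0]>lo)&(P[:,0]<hi); print('ymax,ymin',P[k][:,1].max(),P[k][:,1].min())
for f,c in ((t,(364.5,175.5)),(s,(210+(540-360)/3,165+(383-300)/3))): # hub bolts
    print('hub',onz(f,[c],.133))
for f,c in ((t,[(279,144),(212,138),(265,244),(270,202)]),):
    for p,zz in zip(c,(.2,.11,.13,.024)): print(onz(f,[p],zz)[0])
# pin of canister & fin in both
for f,c in ((t,(180+163/5,190+200/5)),(s,(410+130/4,230+35/4))): print('pin',onz(f,[c],.133))
E
```

```text
rail far 87 89.01095 x at y=-.05: 0.65975124 -0.007022708342407414 -0.09008837742777255
rail near 77 -88.7257 x at y=-.05: 0.532051 -0.011560530931411801 -0.09223694534410558
box [0.53851919 0.66604856] [-0.26478875 -0.13466114]
ymax,ymin -0.13448792610749835 -0.2675683755976974
ymax,ymin -0.1340515653312526 -0.2651106445782119
hub [[ 0.59690074 -0.16006345  0.133     ]]
hub [[ 0.60255862 -0.15034595  0.133     ]]
[0.66434623 0.08769914 0.2       ]
[0.70945769 0.30717379 0.11      ]
[0.38909066 0.12211427 0.13      ]
[0.52896849 0.12919527 0.024     ]
pin [[0.42428374 0.27475086 0.133     ]]
pin [[0.43292064 0.27995084 0.133     ]]
```

>>> drive_tool(rows=[{"jaw": 0.5,"dp": [0,0,-0.03],"twist": -8.5},{"jaw": 0,"dp": [-0.029,-0.036,-0.02],"twist": 0},{"jaw": 0,"dp": [-0.029,-0.036,-0.01],"twist": 0},{"jaw": 0,"dp": [-0.029,-0.036,0],"twist": 0},{"jaw": 0,"dp": [-0.029,-0.036,0],"twist": 0},{"jaw": 0,"dp": [-0.029,-0.036,0],"twist": 0},{"jaw": 0,"dp": [-0.029,-0.036,0],"twist": 0},{"jaw": 0,"dp": [-0.029,-0.036,0],"twist": 0},{"jaw": 0,"dp": [-0.029,-0.036,0],"twist": 0},{"jaw": 0,"dp": [-0.029,-0.036,0],"twist": 0}])

```text
time: 1.1
tool_pos: [0.3724, 0.236, 0.2822]
eef_rot: [[-0.996, 0.088, -0.0], [0.088, 0.996, -0.0], [0.0, -0.0, -1.0]]
contact_force: [1.3, -0.2, 0.5]
gripper_width: 0.125
gripper_force: 0.0
```

>>> drive_tool(rows=[{"jaw": 0,"dp": [-0.029,-0.036,0],"twist": 0},{"jaw": 0,"dp": [-0.029,-0.036,0],"twist": 0},{"jaw": 0,"dp": [-0.029,-0.036,0],"twist": 0},{"jaw": 0,"dp": [-0.029,-0.036,0],"twist": 0},{"jaw": 0,"dp": [-0.029,-0.036,0],"twist": 0},{"jaw": 0,"dp": [-0.029,-0.036,0],"twist": 0},{"jaw": 0,"dp": [-0.029,-0.036,0],"twist": 0},{"jaw": 0,"dp": [-0.029,-0.036,0],"twist": 0},{"jaw": 0,"dp": [0,0,0],"twist": 0},{"jaw": 0,"dp": [0,0,0],"twist": 0}])

```text
time: 2.1
tool_pos: [0.5776, -0.0703, 0.281]
eef_rot: [[-0.996, 0.09, -0.003], [0.09, 0.996, 0.001], [0.003, 0.001, -1.0]]
contact_force: [0.1, -0.1, 0.3]
gripper_width: 0.005
gripper_force: 0.0
```

```bash
cat >> h.py <<'E'
def to(x,y,z,yaw=None):
    from bench import bot
    s=bot.read_state();R=s['eef_rot'];p=s['tool_pos']
    ya=np.degrees(np.arctan2(R[1,1],R[0,1]));print('at',p.round(4),'yaw',ya.round(2),'F',s['contact_force'].round(1),'t',round(s['time'],2),'w',round(s['gripper_width'],3))
    print('d tool',(R.T@(np.array([x,y,z])-p)).round(4),'twist',None if yaw is None else round(ya-yaw,2))
E
python3 - <<'E'
from h import *
f=grab('wrist','w1');t=load('top0.pkl')
to(.664,-.211,.14)
cv2.imwrite('pics/w1.png',f['img']); print(-f['R'].T@f['t'])
E
```

```text
at [ 0.5773 -0.0694  0.2819] yaw 84.91 F [0.  0.6 0.4] t 2.15 w 0.01
d tool [-0.0991 -0.1335  0.1417] twist None
[ 0.50280254 -0.06425756  0.44356282]
```

View pics/w1.png

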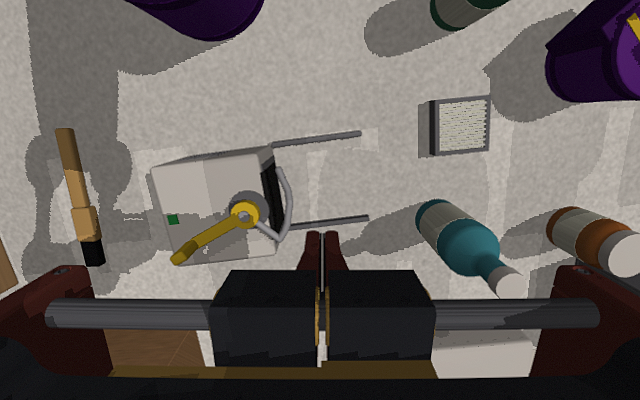

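The wrist view shows the dock: hub bolt at about (243,214), paddle at about (178,258), rails from (272,145) to (360,132) and from (290,224) to (368,216). Measuring from it.

```bash
python3 - <<'E'
from h import *
f=load('w1.pkl'); X=cloud(f); z=X[...,2]; H=hsv(f)
print('hub',onz(f,[(243,214)],.133), 'paddle',onz(f,[(178,258)],.161), X[255:262,175:182].reshape(-1,3).mean(0))
for n,(u0,u1,v0,v1) in (('near',(275,362,125,150)),('far',(292,370,210,230))):
    S=X[v0:v1,u0:u1].reshape(-1,3); S=S[abs(S[:,2]-.014)<.003]
    vx,vy,x0,y0=cv2.fitLine(S[:,:2].astype(np.float32),cv2.DIST_HUBER,0,.001,.001).ravel()
    print(n,len(S),np.degrees(np.arctan2(vy,vx)),'x at -.05',x0+vx/vy*(-.05-y0),'x at -.1',x0+vx/vy*(-.1-y0),S[:,1].max())
S=X[140:270,140:300].reshape(-1,3); S=S[abs(S[:,2]-.108)<.003]
print(cv2.minAreaRect(S[:,:2].astype(np.float32)))
y=(H[...,0]>15)&(H[...,0]<35)&(H[...,1]>130)&(abs(z-.161)<.004)&(np.mgrid[:400,:640][1]<230)
print('pad top',y.sum(),X[y].mean(0))
E
```

```text
hub [[ 0.59866956 -0.16045141  0.133     ]] paddle [[ 0.63224805 -0.22847286  0.161     ]] [ 0.63194227 -0.22807956  0.16167879]
near 502 -87.79959 x at -.05 0.531969 x at -.1 0.5338902 -0.011363036365079203
far 397 -87.89369 x at -.05 0.6605583 x at -.1 0.6623972 -0.0075606987877748985
((0.6021206378936768, -0.20064258575439453), (0.12813615798950195, 0.13220389187335968), 2.3982980251312256)
pad top 168 [ 0.63165501 -0.22761371  0.1608444 ]
```

>>> drive_tool(rows=[{"jaw": 0,"dp": [-0.019,-0.0275,0.01],"twist": 0},{"jaw": 0,"dp": [-0.019,-0.0275,0.01],"twist": 0},{"jaw": 0,"dp": [-0.019,-0.0275,0.01],"twist": 0},{"jaw": 0,"dp": [-0.019,-0.0275,0.02],"twist": 0},{"jaw": 0,"dp": [-0.019,-0.0275,0.02],"twist": 0},{"jaw": 0,"dp": [0,0,0.01],"twist": -7.5},{"jaw": 0,"dp": [0,0,0],"twist": -7.5},{"jaw": 0,"dp": [0,0,0],"twist": -7.5},{"jaw": 0,"dp": [0,0,0],"twist": -7.5},{"jaw": 0,"dp": [0,0,0],"twist": 0}])

```text
time: 3.15
tool_pos: [0.6601, -0.2131, 0.2037]
eef_rot: [[-0.905, -0.424, 0.001], [-0.424, 0.905, -0.0], [-0.001, -0.001, -1.0]]
contact_force: [0.1, 0.0, 0.1]
gripper_width: 0.008
gripper_force: 0.0
```

```bash
python3 -c "
from h import *
to(.661,-.2146,.134,115)"
```

```text
at [ 0.6601 -0.2131  0.2037] yaw 115.12 F [0.1 0.  0.1] t 3.15 w 0.008
d tool [-0.0001 -0.0017  0.0697] twist 0.12
```

>>> drive_tool(rows=[{"jaw": 0,"dp": [0,-0.0015,0.025],"twist": 0},{"jaw": 0,"dp": [0,0,0.025],"twist": 0},{"jaw": 0,"dp": [0,0,0.019],"twist": 0},{"jaw": 0,"dp": [0.008,0,0],"twist": 0},{"jaw": 0,"dp": [0.008,0,0],"twist": 0},{"jaw": 0,"dp": [0.008,-0.0013,0],"twist": 6},{"jaw": 0,"dp": [0.008,-0.0013,0],"twist": 6},{"jaw": 0,"dp": [0.008,-0.0013,0],"twist": 6},{"jaw": 0,"dp": [0.008,-0.0013,0],"twist": 6},{"jaw": 0,"dp": [0,0,0],"twist": 0}])

```text
time: 4.15
tool_pos: [0.6168, -0.2374, 0.1365]
eef_rot: [[-1.0, -0.014, 0.003], [-0.014, 1.0, -0.002], [-0.003, -0.002, -1.0]]
contact_force: [0.1, -0.5, -0.3]
gripper_width: 0.007
gripper_force: 0.0
```

```bash
python3 - <<'E'
from h import *
to(.6,-.159,.134,47)
f=grab('wrist','w2');H=hsv(f);X=cloud(f);z=X[...,2]
y=(H[...,0]>15)&(H[...,0]<35)&(H[...,1]>130)&(abs(z-.161)<.004)
print(y.sum(),X[y].mean(0) if y.any() else 0)
f=grab('top','t2');H=hsv(f);X=cloud(f);z=X[...,2]
y=(H[...,0]>15)&(H[...,0]<35)&(H[...,1]>130)&(abs(z-.14)<.025)&(abs(X[...,1]+.2)<.1)
print(y.sum(),X[y].mean(0))
E
```

```text
at [ 0.6168 -0.2374  0.1365] yaw 90.77 F [ 0.1 -0.5 -0.3] t 4.15 w 0.007
d tool [0.0158 0.0786 0.0023] twist 43.77
781 [ 0.59801035 -0.23629714  0.16060333]
203 [ 0.45975384 -0.20439678  0.14469268]
```

>>> drive_tool(rows=[{"jaw": 0,"dp": [0.008,-0.0013,0],"twist": 6},{"jaw": 0,"dp": [0.008,-0.0013,0],"twist": 6},{"jaw": 0,"dp": [0.008,-0.0013,0],"twist": 6},{"jaw": 0,"dp": [0.008,-0.0013,0],"twist": 6},{"jaw": 0,"dp": [0.008,-0.0013,0],"twist": 6},{"jaw": 0,"dp": [0.008,-0.0013,0],"twist": 6},{"jaw": 0,"dp": [0.006,-0.0013,0],"twist": 6},{"jaw": 0,"dp": [0,0,0],"twist": 0},{"jaw": 0,"dp": [0,0,0],"twist": 0},{"jaw": 0,"dp": [0,0,0],"twist": 0}])

```text
time: 5.25
tool_pos: [0.564, -0.2304, 0.1337]
eef_rot: [[-0.756, 0.655, 0.0], [0.655, 0.756, -0.0], [-0.0, 0.0, -1.0]]
contact_force: [0.4, 0.5, 0.1]
gripper_width: 0.008
gripper_force: 0.0
```

```bash
cat >> h.py <<'E'
def lever(tag):
    f=grab('wrist',tag);H=hsv(f);X=cloud(f);z=X[...,2]
    y=(H[...,0]>15)&(H[...,0]<35)&(H[...,1]>130)&(abs(z-.161)<.004)
    p=X[y].mean(0);a=np.degrees(np.arctan2(p[1]+.1585,p[0]-.6004))
    print('paddle',y.sum(),p.round(4),'lever',a.round(1),'q',np.radians(a+87.85+45).round(3))
    return f
E
python3 - <<'E'
from h import *
to(.6,-.159,.134,47); lever('w3')
E
```

```text
at [ 0.564  -0.2304  0.1337] yaw 49.09 F [0.4 0.5 0.1] t 5.25 w 0.008
d tool [ 0.0196  0.0775 -0.0003] twist 2.09
paddle 792 [ 0.5509 -0.2173  0.1606] lever -130.1 q 0.048
```

>>> drive_tool(rows=[{"jaw": 0,"dp": [0.005,0,0],"twist": 2},{"jaw": 0,"dp": [0,0,0],"twist": 0},{"jaw": 0,"dp": [0,0,0],"twist": 0},{"jaw": 0,"dp": [-0.02,0,0],"twist": 0},{"jaw": 0,"dp": [0,0,-0.035],"twist": 0},{"jaw": 0,"dp": [0,0,-0.035],"twist": 0},{"jaw": 0,"dp": [0,0,-0.035],"twist": 0},{"jaw": 0,"dp": [0,0,-0.035],"twist": 8},{"jaw": 0,"dp": [0,0,0],"twist": 8},{"jaw": 0,"dp": [0,0,0],"twist": 8}])

```text
time: 6.3
tool_pos: [0.575, -0.2407, 0.2756]
eef_rot: [[-0.386, 0.923, 0.002], [0.923, 0.386, -0.001], [-0.002, 0.002, -1.0]]
contact_force: [0.3, -0.2, -1.6]
gripper_width: 0.007
gripper_force: 0.0
```

>>> drive_tool(rows=[{"jaw": 0,"dp": [0,0,0],"twist": 8},{"jaw": 0,"dp": [0,0,0],"twist": 8},{"jaw": 0,"dp": [0,0,0],"twist": 8},{"jaw": 0,"dp": [0,0,0],"twist": 8},{"jaw": 0,"dp": [0,0,0],"twist": 8},{"jaw": 0.5,"dp": [0,0,0],"twist": 8},{"jaw": 0.5,"dp": [0,0,0],"twist": 8},{"jaw": 0.5,"dp": [0,0,0],"twist": 8},{"jaw": 0.5,"dp": [0,0,0],"twist": 8},{"jaw": 0.5,"dp": [0,0,0],"twist": 0}])

```text
time: 7.3
tool_pos: [0.5745, -0.2405, 0.2733]
eef_rot: [[0.755, 0.655, -0.001], [0.655, -0.755, 0.001], [-0.0, -0.001, -1.0]]
contact_force: [-0.7, 1.0, 0.4]
gripper_width: 0.424
gripper_force: 0.0
```

```bash
python3 -c "
from h import *
to(.4663,.3117,.22,-48.7);lever('w4')"
```

```text
at [ 0.5745 -0.2405  0.2733] yaw -49.06 F [-0.7  1.   0.4] t 7.3 w 0.424
d tool [ 0.2801 -0.488   0.0537] twist -0.36
paddle 505 [ 0.3874 -0.1995  0.1597] lever -169.1 q -0.633
```

>>> drive_tool(rows=[{"jaw": 0.5,"dp": [0.02,-0.035,0],"twist": 0},{"jaw": 0.5,"dp": [0.02,-0.035,0],"twist": 0},{"jaw": 0.5,"dp": [0.02,-0.035,0],"twist": 0},{"jaw": 0.5,"dp": [0.02,-0.035,0],"twist": 0},{"jaw": 0.5,"dp": [0.02,-0.035,0],"twist": 0},{"jaw": 0.5,"dp": [0.02,-0.035,0],"twist": 0},{"jaw": 0.5,"dp": [0.02,-0.035,0],"twist": 0},{"jaw": 0.5,"dp": [0.02,-0.035,0],"twist": 0},{"jaw": 0.5,"dp": [0.02,-0.035,0],"twist": 0},{"jaw": 0.5,"dp": [0.02,-0.035,0],"twist": 0}])

```text
time: 8.35
tool_pos: [0.4956, 0.1563, 0.2737]
eef_rot: [[0.752, 0.659, 0.0], [0.659, -0.752, 0.0], [0.0, -0.0, -1.0]]
contact_force: [1.8, 0.6, -0.1]
gripper_width: 0.501
gripper_force: 0.0
```

>>> drive_tool(rows=[{"jaw": 0.5,"dp": [0.02,-0.035,0],"twist": 0},{"jaw": 0.5,"dp": [0.02,-0.035,0],"twist": 0},{"jaw": 0.5,"dp": [0.02,-0.035,0],"twist": 0},{"jaw": 0.5,"dp": [0.02,-0.033,0],"twist": 0},{"jaw": 0.5,"dp": [0,0,0],"twist": 0},{"jaw": 0.5,"dp": [0,0,0],"twist": 0},{"jaw": 0.5,"dp": [0,0,0],"twist": 0},{"jaw": 0.5,"dp": [0,0,0],"twist": 0},{"jaw": 0.5,"dp": [0,0,0],"twist": 0},{"jaw": 0.5,"dp": [0,0,0],"twist": 0}])

```text
time: 9.35
tool_pos: [0.4667, 0.3107, 0.2737]
eef_rot: [[0.756, 0.654, 0.0], [0.654, -0.756, 0.0], [0.0, 0.0, -1.0]]
contact_force: [0.3, -0.7, -0.1]
gripper_width: 0.497
gripper_force: 0.0
```

```bash
python3 - <<'E'
from h import *
f=grab('wrist','w5');t=grab('top','t5')
X=cloud(f);z=X[...,2];S=X[(abs(z-.15)<.004)&(abs(X[...,0]-.466)<.05)&(abs(X[...,1]-.31)<.05)]
r=cv2.minAreaRect(S[:,:2].astype(np.float32)); print(len(S),r,S.mean(0))
to(r[0][0],r[0][1],.116,-48.7)
im=np.vstack([f['img'],crop(t,310,140,110,75,4)[:200,:].copy() if 0 else np.zeros((1,640,3),np.uint8)])
im[:200,:300]=cv2.resize(crop(t,310,140,110,75,1),(300,200))
cv2.imwrite('pics/w5.png',im)
E
```

```text
539 ((0.4663205146789551, 0.3108242452144623), (0.040006835013628006, 0.013841248117387295), 38.393733978271484) [0.4666294  0.31116929 0.15007266]
at [0.4665 0.311  0.2736] yaw -49.1 F [ 0.8 -0.8  0.2] t 9.45 w 0.499
d tool [-0.0003 -0.      0.1576] twist -0.4
```

View pics/w5.png

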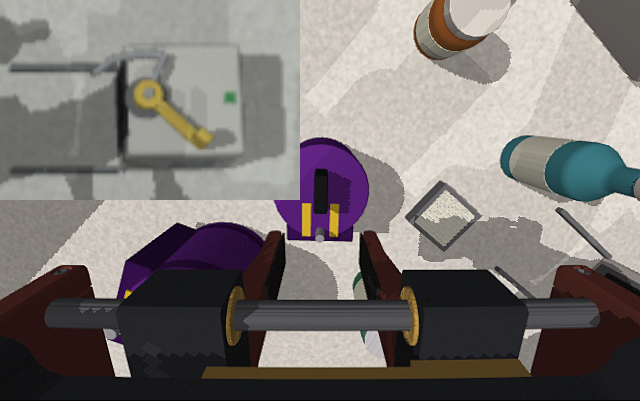

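Inset from the top camera: the lever is at -45°, so it is fully open. The wrist view shows the fin centred under the jaw. Descending and gripping.

>>> drive_tool(rows=[{"jaw": 0.5,"dp": [0,0,0.04],"twist": 0},{"jaw": 0.5,"dp": [0,0,0.04],"twist": 0},{"jaw": 0.5,"dp": [0,0,0.04],"twist": 0},{"jaw": 0.5,"dp": [0,0,0.025],"twist": 0},{"jaw": 0.5,"dp": [0,0,0.011],"twist": 0},{"jaw": 0.5,"dp": [0,0,0],"twist": 0},{"jaw": 0,"dp": [0,0,0],"twist": 0},{"jaw": 0,"dp": [0,0,0],"twist": 0},{"jaw": 0,"dp": [0,0,0],"twist": 0},{"jaw": 0,"dp": [0,0,0],"twist": 0}])

```text
time: 10.45
tool_pos: [0.4668, 0.3117, 0.1187]
eef_rot: [[0.755, 0.655, 0.002], [0.655, -0.755, 0.001], [0.002, 0.0, -1.0]]
contact_force: [-0.6, 2.1, 2.3]
gripper_width: 0.175
gripper_force: 1.5
```

>>> drive_tool(rows=[{"jaw": 0,"dp": [0,0,0],"twist": 0},{"jaw": 0,"dp": [0,0,-0.01],"twist": 0},{"jaw": 0,"dp": [0,0,-0.02],"twist": 0},{"jaw": 0,"dp": [0,0,-0.03],"twist": 0},{"jaw": 0,"dp": [0,0,-0.03],"twist": 0},{"jaw": 0,"dp": [0,0,-0.03],"twist": 0},{"jaw": 0,"dp": [0,0,-0.02],"twist": 0},{"jaw": 0,"dp": [0,0,-0.01],"twist": 0},{"jaw": 0,"dp": [0,0,0],"twist": 0},{"jaw": 0,"dp": [0,0,0],"twist": 0}])

```text
time: 11.45
tool_pos: [0.4661, 0.3113, 0.266]
eef_rot: [[0.755, 0.655, -0.002], [0.655, -0.755, -0.001], [-0.002, -0.0, -1.0]]
contact_force: [-1.1, -0.2, -4.8]
gripper_width: 0.159
gripper_force: 30.0
```

```bash
cat >> h.py <<'E'
def canis(f,zf):
    "fin top centre and pin in wrist view at fin-top height zf, for a held or standing canister"
    from bench import bot
    X=cloud(f);p=bot.read_state()['tool_pos'];z=X[...,2]
    near=np.hypot(X[...,0]-p[0],X[...,1]-p[1])<.09
    H=hsv(f); ye=near&(H[...,0]>15)&(H[...,0]<35)&(H[...,1]>110)&(abs(z-zf+.04)<.008)
    S=X[near&(abs(z-zf+.017)<.006)&(H[...,1]<60)]
    print('stripes',ye.sum(),X[ye].mean(0).round(4),'pin?',len(S),S.mean(0).round(4) if len(S) else 0)
    pu=near&(H[...,0]>120)&(H[...,0]<160)&(H[...,1]>80)&(abs(z-zf+.04)<.006)
    P=X[pu];A=np.c_[P[:,:2],np.ones(len(P))];c=np.linalg.lstsq(A,P[:,2],rcond=None)[0];print('top plane',len(P),c.round(3),P.mean(0).round(4))
E
python3 - <<'E'
from h import *
to(.6,0,.266,0); f=grab('wrist','w6'); canis(f,.290); cv2.imwrite('pics/w6.png',f['img'])
E
```

```text
at [0.4661 0.3113 0.266 ] yaw -49.07 F [-1.1 -0.2 -4.8] t 11.45 w 0.159
d tool [-1.028e-01  3.229e-01  1.000e-04] twist -49.07
stripes 0 [nan nan nan] pin? 177 [0.4641 0.308  0.2743]
top plane 706 [-0.094 -0.079  0.325] [0.4964 0.3341 0.2521]h.py:37: RuntimeWarning: Mean of empty slice.
  print('stripes',ye.sum(),X[ye].mean(0).round(4),'pin?',len(S),S.mean(0).round(4) if len(S) else 0)
  ret = um.true_divide(
```

View pics/w6.png

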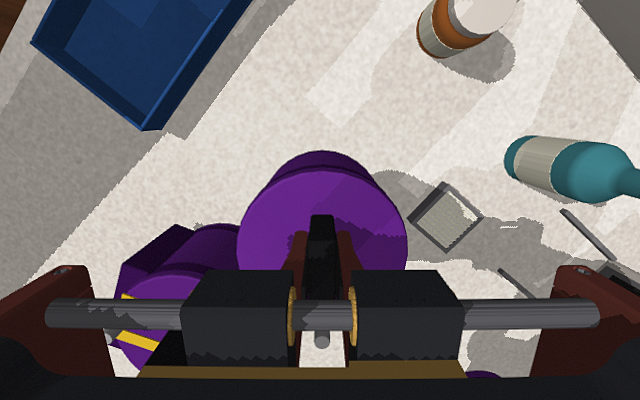

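The canister is held; its pin is at (321,340). The rear droops slightly (about 0.12 rad), which is acceptable. I'll turn it to the dock's direction and carry it between the can and the bottle.

>>> drive_tool(rows=[{"jaw": 0,"dp": [0,0,-0.005],"twist": -3.2},{"jaw": 0,"dp": [0,0,-0.005],"twist": -6.4},{"jaw": 0,"dp": [0,0,0],"twist": -6.4},{"jaw": 0,"dp": [0,0,0],"twist": -6.4},{"jaw": 0,"dp": [0,0,0],"twist": -6.4},{"jaw": 0,"dp": [0,0,0],"twist": -6.4},{"jaw": 0,"dp": [0,0,0],"twist": -6.4},{"jaw": 0,"dp": [0,0,0],"twist": -6.4},{"jaw": 0,"dp": [0,0,0],"twist": -3.2},{"jaw": 0,"dp": [0,0,0],"twist": 0}])

```text
time: 12.5
tool_pos: [0.466, 0.3112, 0.2756]
eef_rot: [[-0.038, 0.999, -0.003], [0.999, 0.038, -0.002], [-0.001, -0.003, -1.0]]
contact_force: [-0.5, -0.5, -4.0]
gripper_width: 0.156
gripper_force: 30.0
```

>>> drive_tool(rows=[{"jaw": 0,"dp": [-0.01,0.002,0],"twist": 0},{"jaw": 0,"dp": [-0.02,0.003,0],"twist": 0},{"jaw": 0,"dp": [-0.03,0.005,0],"twist": 0},{"jaw": 0,"dp": [-0.03,0.005,0],"twist": 0},{"jaw": 0,"dp": [-0.03,0.005,0],"twist": 0},{"jaw": 0,"dp": [-0.03,0.005,0],"twist": 0},{"jaw": 0,"dp": [-0.03,0.005,0],"twist": 0},{"jaw": 0,"dp": [-0.02,0.004,0],"twist": 0},{"jaw": 0,"dp": [-0.01,0.002,0],"twist": 0},{"jaw": 0,"dp": [0,0,0],"twist": 0}])

```text
time: 13.5
tool_pos: [0.5102, 0.1016, 0.2771]
eef_rot: [[-0.034, 0.999, -0.001], [0.999, 0.034, -0.0], [-0.0, -0.001, -1.0]]
contact_force: [0.2, 0.7, -4.8]
gripper_width: 0.158
gripper_force: 30.0
```

```bash
python3 - <<'E' 2>/dev/null
from h import *
to(.595,-.0136,.266,2.15); f=grab('wrist','w7'); canis(f,.30); print((cloud(f)[...,2][180:200,300:340]).mean())
E
```

```text
at [0.5102 0.1016 0.2771] yaw 1.96 F [ 0.2  0.7 -4.8] t 13.5 w 0.158
d tool [-0.118   0.0808  0.0111] twist -0.19
stripes 0 [nan nan nan] pin? 166 [0.5104 0.1038 0.284 ]
top plane 524 [ 0.003 -0.105  0.275] [0.5107 0.1413 0.2614]
nan
```

>>> drive_tool(rows=[{"jaw": 0,"dp": [-0.01,0.007,0],"twist": 0},{"jaw": 0,"dp": [-0.02,0.014,0],"twist": 0},{"jaw": 0,"dp": [-0.029,0.02,0],"twist": 0},{"jaw": 0,"dp": [-0.029,0.02,0],"twist": 0},{"jaw": 0,"dp": [-0.02,0.013,0],"twist": 0},{"jaw": 0,"dp": [-0.01,0.007,0.02],"twist": -0.2},{"jaw": 0,"dp": [0,0,0.03],"twist": 0},{"jaw": 0,"dp": [0,0,0.03],"twist": 0},{"jaw": 0,"dp": [0,0,0.03],"twist": 0},{"jaw": 0,"dp": [0,0,0.015],"twist": 0}])

```text
time: 14.55
tool_pos: [0.5945, -0.0115, 0.1486]
eef_rot: [[-0.042, 0.999, -0.005], [0.999, 0.042, 0.0], [0.001, -0.005, -1.0]]
contact_force: [-0.7, 0.7, -5.5]
gripper_width: 0.158
gripper_force: 30.0
```

```bash
python3 - <<'E' 2>/dev/null
from h import *
to(.595,-.0136,.125,2.15); f=grab('wrist','w8'); s=grab('scene','s8'); t=grab('top','t8')
im=np.zeros((600,640,3),np.uint8); im[:300,:320]=crop(s,200,150,160,150,2); im[:300,320:]=crop(t,280,120,160,150,2);im[300:]=crop(f,0,0,640,300,1);cv2.imwrite('pics/p8.png',im)
E
```

```text
at [ 0.5945 -0.0115  0.1486] yaw 2.39 F [-0.7  0.7 -5.5] t 14.55 w 0.158
d tool [-0.0022  0.0006  0.0236] twist 0.24
```

View pics/p8.png

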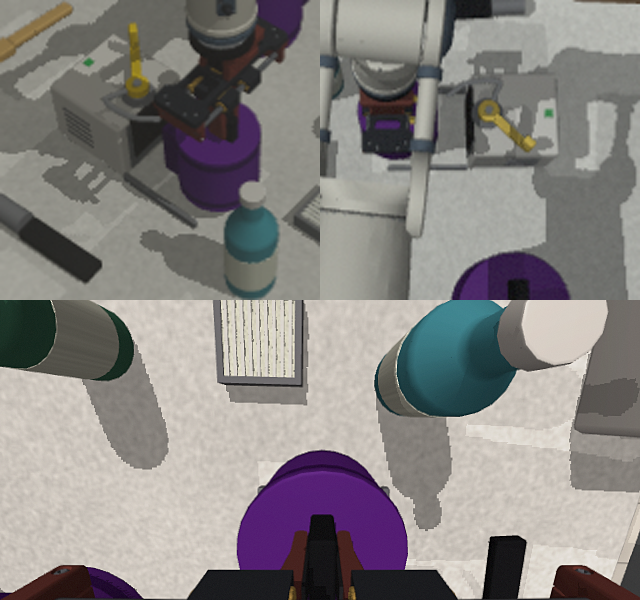

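The canister hovers over the bay, and the rail ends at (262,490) and (385,490) sit symmetrically about the fin (321). Lowering.

>>> drive_tool(rows=[{"jaw": 0,"dp": [-0.002,0.0005,0.006],"twist": 0.2},{"jaw": 0,"dp": [0,0,0.006],"twist": 0},{"jaw": 0,"dp": [0,0,0.005],"twist": 0},{"jaw": 0,"dp": [0,0,0.003],"twist": 0},{"jaw": 0,"dp": [0,0,0.003],"twist": 0},{"jaw": 0,"dp": [0,0,0.003],"twist": 0},{"jaw": 0,"dp": [0,0,0.002],"twist": 0},{"jaw": 0,"dp": [0,0,0.002],"twist": 0},{"jaw": 0,"dp": [0,0,0],"twist": 0},{"jaw": 0,"dp": [0,0,0],"twist": 0}])

```text
time: 15.7
tool_pos: [0.5961, -0.014, 0.1225]
eef_rot: [[-0.037, 0.999, 0.0], [0.999, 0.037, -0.0], [-0.0, 0.0, -1.0]]
contact_force: [-0.4, 0.7, -4.4]
gripper_width: 0.161
gripper_force: 30.0
```

```bash
python3 - <<'E' 2>/dev/null
from h import *
to(.5963,-.0723+.008,.118,2.15); f=grab('wrist','w9'); canis(f,.15)
E
```

```text
at [ 0.5961 -0.014   0.1225] yaw 2.13 F [-0.4  0.7 -4.4] t 15.7 w 0.161
d tool [-0.0503 -0.0017  0.0045] twist -0.02
stripes 0 [nan nan nan] pin? 402 [ 0.5974 -0.0408  0.1354]
top plane 11575 [ 0.001 -0.024  0.113] [5.961e-01 2.000e-04 1.141e-01]
```

>>> drive_tool(rows=[{"jaw": 0,"dp": [0,0,0.002],"twist": 0},{"jaw": 0,"dp": [0,0,0.002],"twist": 0},{"jaw": 0,"dp": [0,0,0.001],"twist": 0},{"jaw": 0,"dp": [0,0,0],"twist": 0},{"jaw": 0,"dp": [0,0,0],"twist": 0},{"jaw": 0,"dp": [0,0,0],"twist": 0},{"jaw": 0,"dp": [0,0,0],"twist": 0},{"jaw": 0,"dp": [0,0,0],"twist": 0},{"jaw": 0,"dp": [0,0,0],"twist": 0},{"jaw": 0,"dp": [0,0,0],"twist": 0}])

```text
time: 16.75
tool_pos: [0.5963, -0.0142, 0.1185]
eef_rot: [[-0.037, 0.999, 0.001], [0.999, 0.037, -0.0], [-0.0, 0.001, -1.0]]
contact_force: [-1.8, -1.2, 4.8]
gripper_width: 0.16
gripper_force: 30.0
```

```bash
python3 - <<'E' 2>/dev/null
from h import *
to(.5963,-.0723+.008,.118,2.15); f=grab('wrist','w9'); canis(f,.15)
E
```

```text
at [ 0.5963 -0.0142  0.1185] yaw 2.12 F [-1.8 -1.2  4.8] t 16.75 w 0.16
d tool [-0.0501 -0.0019  0.0005] twist -0.03
stripes 0 [nan nan nan] pin? 408 [ 0.5977 -0.0395  0.133 ]
top plane 11506 [ 0.001 -0.014  0.11 ] [ 5.963e-01 -3.000e-04  1.102e-01]
```

>>> drive_tool(rows=[{"jaw": 0,"dp": [-0.004,-0.0004,-0.0005],"twist": 0},{"jaw": 0,"dp": [-0.007,-0.0005,0],"twist": 0},{"jaw": 0,"dp": [-0.008,-0.0004,0],"twist": 0},{"jaw": 0,"dp": [-0.008,0,0],"twist": 0},{"jaw": 0,"dp": [-0.008,0,0],"twist": 0},{"jaw": 0,"dp": [-0.007,0,0],"twist": 0},{"jaw": 0,"dp": [-0.005,0,0],"twist": 0},{"jaw": 0,"dp": [-0.003,0,0],"twist": 0},{"jaw": 0,"dp": [-0.001,0,0],"twist": 0},{"jaw": 0,"dp": [0,0,0],"twist": 0}])

```text
time: 17.8
tool_pos: [0.5983, -0.0639, 0.125]
eef_rot: [[-0.038, 0.999, 0.008], [0.999, 0.038, 0.002], [0.001, 0.008, -1.0]]
contact_force: [-6.2, 8.4, 26.8]
gripper_width: 0.158
gripper_force: 30.1
```

```bash
python3 - <<'E' 2>/dev/null
from h import *
to(.5969,-.064,.118,2.15); f=grab('wrist','w10'); canis(f,.15);
s=grab('scene','s10'); t=grab('top','t10')
im=np.zeros((600,800,3),np.uint8); im[:400,:400]=crop(s,220,150,100,100,4); im[:400,400:]=crop(t,310,130,100,100,4);cv2.imwrite('pics/p10.png',im[:400])
E
```

```text
at [ 0.5983 -0.0639  0.125 ] yaw 2.19 F [-6.2  8.4 26.8] t 17.8 w 0.158
d tool [-0.0001 -0.0014  0.007 ] twist 0.04
stripes 2 [ 0.6087 -0.1494  0.1157] pin? 224 [ 0.5976 -0.0374  0.1332]
top plane 1545 [ 0.002 -0.066  0.109] [ 0.5986 -0.0539  0.1133]
```

View pics/p10.png

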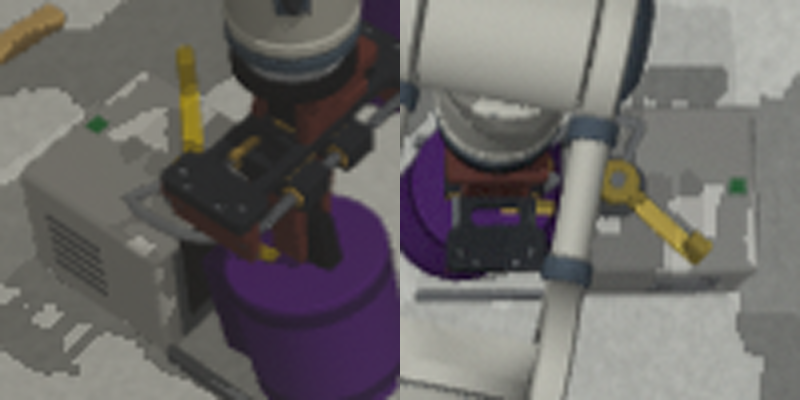

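The scene view shows the canister at the seal, but the tool has risen 7 mm with 27 N upward, so something is obstructing it. Checking which part of the gripper is near the crescent.

```bash
python3 - <<'E' 2>/dev/null
from h import *
for n in ('s10','t10','w10'):
    f=load(n+'.pkl');X=cloud(f).reshape(-1,3);C=f['img'].reshape(-1,3)
    for y0 in np.arange(-.13,-.03,.01):
        for x0 in np.arange(.54,.70,.02):
            k=(abs(X[:,0]-x0-.01)<.01)&(abs(X[:,1]-y0-.005)<.005)&(X[:,2]>.112)&(X[:,2]<.23)
            if k.sum()>2: print(n,'y%.2f x%.2f'%(y0,x0),k.sum(),'z',np.percentile(X[k,2],[5,50,95]).round(3),np.median(C[k],0).astype(int))
E
```

```text
s10 y-0.13 x0.64 10 z [0.124 0.128 0.13 ] [85 86 85]
s10 y-0.12 x0.62 8 z [0.123 0.127 0.128] [72 73 77]
s10 y-0.12 x0.64 4 z [0.123 0.127 0.129] [73 75 74]
s10 y-0.10 x0.62 6 z [0.113 0.113 0.114] [83 36 64]
s10 y-0.10 x0.66 3 z [0.211 0.213 0.217] [39 42 54]
s10 y-0.09 x0.60 10 z [0.114 0.116 0.12 ] [43 68 86]
s10 y-0.09 x0.62 24 z [0.113 0.117 0.222] [71 37 66]
s10 y-0.09 x0.64 7 z [0.113 0.115 0.193] [85 37 66]
s10 y-0.09 x0.66 7 z [0.208 0.214 0.219] [35 38 51]
s10 y-0.09 x0.68 3 z [0.209 0.21  0.215] [42 47 61]
s10 y-0.08 x0.54 8 z [0.116 0.118 0.119] [89 48 73]
s10 y-0.08 x0.60 25 z [0.115 0.131 0.218] [37 39 53]
s10 y-0.08 x0.62 41 z [0.114 0.119 0.229] [56 37 65]
s10 y-0.08 x0.64 13 z [0.113 0.115 0.117] [85 37 66]
s10 y-0.08 x0.66 10 z [0.206 0.214 0.217] [35 38 53]
s10 y-0.07 x0.54 15 z [0.117 0.119 0.121] [86 38 66]
s10 y-0.07 x0.56 6 z [0.114 0.118 0.122] [86 37 66]
s10 y-0.07 x0.60 40 z [0.117 0.138 0.182] [35 37 51]
s10 y-0.07 x0.62 32 z [0.115 0.12  0.23 ] [85 37 66]
s10 y-0.07 x0.64 16 z [0.113 0.117 0.119] [85 37 66]
s10 y-0.07 x0.66 7 z [0.209 0.213 0.217] [34 38 5
[... 3320 characters left out ...]
 2370 z [0.122 0.229 0.23 ] [42 37 38]
w10 y-0.05 x0.58 2335 z [0.122 0.223 0.23 ] [42 36 37]
w10 y-0.05 x0.60 1910 z [0.122 0.228 0.23 ] [42 37 38]
w10 y-0.05 x0.62 1139 z [0.121 0.224 0.23 ] [67 36 77]
w10 y-0.05 x0.64 400 z [0.121 0.123 0.223] [107  29  78]
w10 y-0.05 x0.66 1391 z [0.216 0.224 0.229] [16 18 39]
w10 y-0.04 x0.54 1435 z [0.124 0.22  0.223] [83 71 78]
w10 y-0.04 x0.56 4893 z [0.125 0.225 0.23 ] [40 29 35]
w10 y-0.04 x0.58 4330 z [0.125 0.222 0.23 ] [42 36 38]
w10 y-0.04 x0.60 5429 z [0.124 0.224 0.23 ] [41 30 36]
w10 y-0.04 x0.62 3684 z [0.124 0.223 0.23 ] [42 35 38]
w10 y-0.04 x0.64 2310 z [0.124 0.223 0.224] [86 81 81]
w10 y-0.04 x0.66 3074 z [0.209 0.223 0.229] [21 24 47]
```

```bash
python3 - <<'E'
from h import *
s=load('s10.pkl');f=load('w10.pkl')
im=np.zeros((600,800,3),np.uint8); im[:,:]=cv2.resize(s['img'][180:240,240:320],(800,600),interpolation=cv2.INTER_CUBIC)
cv2.imwrite('pics/p10b.png',im)
E
```

```text
(no output)
```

View pics/p10b.png

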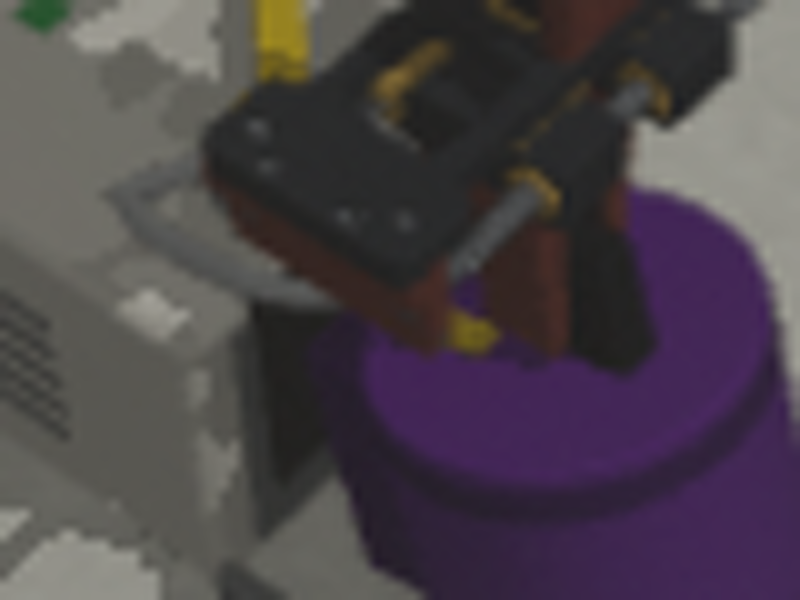

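The depth data show the canister's rear is raised by about 0.18 rad: pressing down while pushing from the fin made it pitch forward. I'll back off while unloading it.

>>> drive_tool(rows=[{"jaw": 0,"dp": [0.005,0,0],"twist": 0},{"jaw": 0,"dp": [0.005,0,0],"twist": 0},{"jaw": 0,"dp": [0.005,0,0],"twist": 0},{"jaw": 0,"dp": [0.005,0,-0.001],"twist": 0},{"jaw": 0,"dp": [0.005,0,-0.001],"twist": 0},{"jaw": 0,"dp": [0.005,0,-0.001],"twist": 0},{"jaw": 0,"dp": [0,0,0],"twist": 0},{"jaw": 0,"dp": [0,0,0],"twist": 0},{"jaw": 0,"dp": [0,0,0],"twist": 0},{"jaw": 0,"dp": [0,0,0],"twist": 0}])

```text
time: 18.95
tool_pos: [0.5952, -0.035, 0.12]
eef_rot: [[-0.037, 0.999, -0.002], [0.999, 0.037, 0.0], [0.0, -0.002, -1.0]]
contact_force: [0.1, 0.2, -4.2]
gripper_width: 0.159
gripper_force: 30.0
```

```bash
cat >> h.py <<'E'
def tilt(f):
    "plane through the canister's purple top under the tool"
    from bench import bot
    X=cloud(f);p=bot.read_state()['tool_pos'];z=X[...,2];H=hsv(f)
    m=(np.hypot(X[...,0]-p[0],X[...,1]-p[1]-.01)<.05)&(H[...,0]>120)&(H[...,0]<160)&(H[...,1]>80)&(z<p[2]+.012)&(z>.1)
    P=X[m];P=P[np.isfinite(P).all(1)];A=np.c_[P[:,:2]-p[:2],np.ones(len(P))]
    for _ in range(4):
        c=np.linalg.lstsq(A,P[:,2],rcond=None)[0];k=abs(A@c-P[:,2])<.002;A,P=A[k],P[k]
    print('tilt slopes',c[:2].round(3),'z at tool',c[2].round(4),len(P))
E
python3 - <<'E'
from h import *
to(.5958,-.034,.118,2.15); tilt(load('w9.pkl')); tilt(grab('wrist','w11'))
E
```

```text
at [ 0.5952 -0.035   0.12  ] yaw 2.13 F [ 0.1  0.2 -4.2] t 18.95 w 0.159
d tool [0.001  0.0007 0.002 ] twist -0.02
tilt slopes [ 0.001 -0.001] z at tool 0.1104 8885
tilt slopes [-0.003  0.067] z at tool 0.1147 11517
```

>>> drive_tool(rows=[{"jaw": 0,"dp": [0,0,0.002],"twist": 0},{"jaw": 0,"dp": [0,0,0.002],"twist": 0},{"jaw": 0,"dp": [0,0,0.001],"twist": 0},{"jaw": 0,"dp": [0,0,0.001],"twist": 0},{"jaw": 0,"dp": [0,0,0],"twist": 0},{"jaw": 0,"dp": [0,0,0],"twist": 0},{"jaw": 0,"dp": [0,0,0],"twist": 0},{"jaw": 0,"dp": [0,0,0],"twist": 0},{"jaw": 0,"dp": [0,0,0],"twist": 0},{"jaw": 0,"dp": [0,0,0],"twist": 0}])

```text
time: 20.0
tool_pos: [0.596, -0.0345, 0.1193]
eef_rot: [[-0.037, 0.999, 0.004], [0.999, 0.037, 0.0], [0.0, 0.004, -1.0]]
contact_force: [-6.1, 3.8, 13.3]
gripper_width: 0.159
gripper_force: 30.0
```

```bash
python3 - <<'E'
from h import *
to(.5969,-.064,.118,2.15); tilt(grab('wrist','w12'))
E
```

```text
at [ 0.596  -0.0345  0.1193] yaw 2.15 F [-6.1  3.8 13.3] t 20.0 w 0.159
d tool [-0.0296 -0.0002  0.0013] twist -0.0
tilt slopes [-0.003  0.063] z at tool 0.1141 11574
```

>>> drive_tool(rows=[{"jaw": 0,"dp": [0,0,-0.003],"twist": 0},{"jaw": 0,"dp": [0,0,-0.001],"twist": 0},{"jaw": 0,"dp": [0,0,0],"twist": 0},{"jaw": 0.4,"dp": [0,0,0],"twist": 0},{"jaw": 0.4,"dp": [0,0,0],"twist": 0},{"jaw": 0.4,"dp": [0,0,0],"twist": 0},{"jaw": 0.4,"dp": [0,0,0],"twist": 0},{"jaw": 0.4,"dp": [0,0,0],"twist": 0},{"jaw": 0.4,"dp": [0,0,0],"twist": 0},{"jaw": 0.4,"dp": [0,0,0],"twist": 0}])

```text
time: 21.05
tool_pos: [0.5955, -0.035, 0.119]
eef_rot: [[-0.037, 0.999, 0.0], [0.999, 0.037, -0.0], [-0.0, 0.0, -1.0]]
contact_force: [1.4, 0.4, -0.4]
gripper_width: 0.403
gripper_force: 0.0
```

```bash
python3 - <<'E'
from h import *
to(.5969,-.064,.118,2.15); f=grab('wrist','w13');tilt(f)
X=cloud(f);p=X[(abs(X[...,2]-.15)<.003)&(np.hypot(X[...,0]-.596,X[...,1]+.03)<.06)]
print('fin top',len(p),p.min(0),p.max(0))
p=X[(abs(X[...,2]-.11)<.003)&(np.hypot(X[...,0]-.596,X[...,1]+.02)<.09)&(hsv(f)[...,1]>80)]
print('top',p.min(0),p.max(0))
E
```

```text
at [ 0.5955 -0.035   0.119 ] yaw 2.13 F [ 1.4  0.4 -0.4] t 21.05 w 0.403
d tool [-0.029   0.0003  0.001 ] twist -0.02
tilt slopes [ 0.001 -0.002] z at tool 0.1104 13034
fin top 2548 [ 0.56852459 -0.04632142  0.14700809] [0.62259749 0.00071095 0.15299561]
top [ 0.54197316 -0.07780674  0.10702725] [0.649846   0.0268977  0.11299917]
```

>>> drive_tool(rows=[{"jaw": 0.4,"dp": [0.009,0,0],"twist": 0},{"jaw": 0.4,"dp": [0,0,0],"twist": 0},{"jaw": 0.4,"dp": [0,0,0],"twist": 0},{"jaw": 0,"dp": [0,0,0],"twist": 0},{"jaw": 0,"dp": [0,0,0],"twist": 0},{"jaw": 0,"dp": [0,0,0],"twist": 0},{"jaw": 0,"dp": [0,0,0],"twist": 0},{"jaw": 0,"dp": [0,0,-0.002],"twist": 0},{"jaw": 0,"dp": [0,0,0],"twist": 0},{"jaw": 0,"dp": [0,0,0],"twist": 0}])

```text
time: 22.1
tool_pos: [0.5949, -0.026, 0.1202]
eef_rot: [[-0.037, 0.999, -0.001], [0.999, 0.037, 0.0], [0.0, -0.001, -1.0]]
contact_force: [0.5, 0.2, -4.2]
gripper_width: 0.158
gripper_force: 30.0
```

```bash
python3 - <<'E'
from h import *
to(.597,-.070,.118,2.15); f=grab('wrist','w14');tilt(f)
E
```

```text
at [ 0.5949 -0.026   0.1202] yaw 2.13 F [ 0.5  0.2 -4.2] t 22.1 w 0.158
d tool [-0.044   0.0005  0.0022] twist -0.02
tilt slopes [-0.    -0.005] z at tool 0.1117 12261
```

Hanging level, about 1 mm off the counter. Advancing.

>>> drive_tool(rows=[{"jaw": 0,"dp": [-0.004,0.0005,0],"twist": 0},{"jaw": 0,"dp": [-0.006,0,0],"twist": 0},{"jaw": 0,"dp": [-0.007,0,0],"twist": 0},{"jaw": 0,"dp": [-0.007,0,0],"twist": 0},{"jaw": 0,"dp": [-0.006,0,0],"twist": 0},{"jaw": 0,"dp": [-0.005,0,0],"twist": 0},{"jaw": 0,"dp": [-0.004,0,0],"twist": 0},{"jaw": 0,"dp": [-0.003,0,0],"twist": 0},{"jaw": 0,"dp": [0,0,0],"twist": 0},{"jaw": 0,"dp": [0,0,0],"twist": 0}])

```text
time: 23.15
tool_pos: [0.5973, -0.0679, 0.121]
eef_rot: [[-0.037, 0.999, 0.0], [0.999, 0.037, 0.0], [0.0, 0.0, -1.0]]
contact_force: [-0.5, 0.0, -4.7]
gripper_width: 0.156
gripper_force: 30.0
```

```bash
python3 - <<'E'
from h import *
to(.597,-.070,.118,2.15); f=grab('wrist','w15');tilt(f)
E
```

```text
at [ 0.5973 -0.0679  0.121 ] yaw 2.14 F [-0.5  0.  -4.7] t 23.15 w 0.156
d tool [-0.0021 -0.0004  0.003 ] twist -0.01
tilt slopes [ 0.001 -0.005] z at tool 0.1124 12225
```

>>> drive_tool(rows=[{"jaw": 0,"dp": [-0.001,0,0],"twist": 0},{"jaw": 0,"dp": [-0.001,0,0],"twist": 0},{"jaw": 0,"dp": [-0.001,0,0],"twist": 0},{"jaw": 0,"dp": [-0.001,0,0],"twist": 0},{"jaw": 0,"dp": [0,0,0],"twist": 0},{"jaw": 0,"dp": [0,0,0],"twist": 0},{"jaw": 0,"dp": [0,0,0],"twist": 0},{"jaw": 0,"dp": [0,0,0],"twist": 0},{"jaw": 0,"dp": [0,0,0],"twist": 0},{"jaw": 0,"dp": [0,0,0],"twist": 0}])

```text
time: 24.2
tool_pos: [0.5974, -0.0719, 0.121]
eef_rot: [[-0.037, 0.999, -0.0], [0.999, 0.037, 0.0], [0.0, -0.0, -1.0]]
contact_force: [-1.0, 3.5, -4.2]
gripper_width: 0.16
gripper_force: 30.0
```

>>> drive_tool(rows=[{"jaw": 0,"dp": [0,0,0.001],"twist": 0},{"jaw": 0,"dp": [0,0,0.001],"twist": 0},{"jaw": 0,"dp": [0,0,0.001],"twist": 0},{"jaw": 0,"dp": [0,0,0],"twist": 0},{"jaw": 0.4,"dp": [0,0,0],"twist": 0},{"jaw": 0.4,"dp": [0,0,0],"twist": 0},{"jaw": 0.4,"dp": [0,0,0],"twist": 0},{"jaw": 0.4,"dp": [0,0,0],"twist": 0},{"jaw": 0.4,"dp": [0,0,0],"twist": 0},{"jaw": 0.4,"dp": [0,0,0],"twist": 0}])

```text
time: 25.2
tool_pos: [0.5974, -0.0721, 0.1179]
eef_rot: [[-0.037, 0.999, -0.0], [0.999, 0.037, -0.0], [-0.0, -0.0, -1.0]]
contact_force: [0.2, -0.4, 0.6]
gripper_width: 0.399
gripper_force: 0.0
```

```bash
python3 - <<'E'
from h import *
to(.597,-.070,.118,2.15); f=grab('wrist','w16');tilt(f)
X=cloud(f);p=X[(abs(X[...,2]-.11)<.003)&(np.hypot(X[...,0]-.597,X[...,1]+.07)<.09)&(hsv(f)[...,1]>80)]
print('top',p.min(0),p.max(0))
E
```

```text
at [ 0.5974 -0.0721  0.1179] yaw 2.13 F [ 0.2 -0.4  0.6] t 25.2 w 0.399
d tool [ 0.0021 -0.0003 -0.0001] twist -0.02
tilt slopes [ 0.001 -0.005] z at tool 0.1104 12180
top [ 0.54426523 -0.15700841  0.10701206] [ 0.65228948 -0.01692577  0.11299526]
```

Canister centre is at the seat and it stands level. Lifting off and turning for the lever.

>>> drive_tool(rows=[{"jaw": 0.4,"dp": [0,0,-0.02],"twist": 0},{"jaw": 0.4,"dp": [0,0,-0.04],"twist": 0},{"jaw": 0.4,"dp": [0,0,-0.04],"twist": 0},{"jaw": 0,"dp": [0,0,-0.03],"twist": 8.5},{"jaw": 0,"dp": [0,0,0],"twist": 8.5},{"jaw": 0,"dp": [0,0,0],"twist": 8.5},{"jaw": 0,"dp": [0,0,0],"twist": 8.5},{"jaw": 0,"dp": [0,0,0],"twist": 8.5},{"jaw": 0,"dp": [0,0,0],"twist": 8.5},{"jaw": 0,"dp": [0,0,0],"twist": 8.5}])

```text
time: 26.25
tool_pos: [0.5974, -0.072, 0.2479]
eef_rot: [[0.845, 0.534, -0.0], [0.534, -0.845, -0.0], [-0.0, 0.0, -1.0]]
contact_force: [1.0, 0.3, 0.5]
gripper_width: 0.007
gripper_force: 0.0
```

>>> drive_tool(rows=[{"jaw": 0,"dp": [0,0,0],"twist": 8.5},{"jaw": 0,"dp": [0,0,0],"twist": 8.5},{"jaw": 0,"dp": [0,0,0],"twist": 8.5},{"jaw": 0,"dp": [0,0,0],"twist": 8.5},{"jaw": 0,"dp": [0,0,0],"twist": 8.5},{"jaw": 0,"dp": [0,0,0],"twist": 8.5},{"jaw": 0,"dp": [0,0,0],"twist": 8.5},{"jaw": 0,"dp": [0,0,0],"twist": 8.5},{"jaw": 0,"dp": [0,0,0],"twist": 8.2},{"jaw": 0,"dp": [0,0,0],"twist": 0}])

```text
time: 27.25
tool_pos: [0.5974, -0.072, 0.248]
eef_rot: [[0.724, -0.69, 0.0], [-0.69, -0.724, -0.0], [0.0, 0.0, -1.0]]
contact_force: [0.2, 0.2, -0.5]
gripper_width: 0.005
gripper_force: 0.0
```

```bash
python3 - <<'E'
from h import *
to(.5252,-.1924,.134,-133); 
E
```

```text
at [ 0.5974 -0.072   0.248 ] yaw -133.64 F [ 0.2  0.2 -0.5] t 27.25 w 0.005
d tool [0.0308 0.137  0.114 ] twist -0.64
```

>>> drive_tool(rows=[{"jaw": 0,"dp": [0.008,0.034,0],"twist": 0},{"jaw": 0,"dp": [0.008,0.034,0],"twist": 0},{"jaw": 0,"dp": [0.008,0.034,0],"twist": 0},{"jaw": 0,"dp": [0.007,0.035,0],"twist": 0},{"jaw": 0,"dp": [0,0,0.03],"twist": 0},{"jaw": 0,"dp": [0,0,0.03],"twist": 0},{"jaw": 0,"dp": [0,0,0.03],"twist": 0},{"jaw": 0,"dp": [0,0,0.02],"twist": 0},{"jaw": 0,"dp": [0,0,0.004],"twist": 0},{"jaw": 0,"dp": [0,0,0],"twist": 0}])

```text
time: 28.25
tool_pos: [0.5252, -0.1925, 0.1337]
eef_rot: [[0.726, -0.688, -0.001], [-0.688, -0.726, 0.0], [-0.001, 0.0, -1.0]]
contact_force: [-0.2, -0.6, 0.6]
gripper_width: 0.008
gripper_force: 0.0
```

```bash
python3 - <<'E'
from h import *
to(.5252,-.1924,.134,-133); lever('w17')
E
```

```text
at [ 0.5252 -0.1925  0.1337] yaw -133.44 F [-0.2 -0.6  0.6] t 28.25 w 0.008
d tool [-0.0001 -0.     -0.0003] twist -0.44
paddle 825 [ 0.5505 -0.2165  0.1606] lever -130.7 q 0.038
```

>>> drive_tool(rows=[{"jaw": 0,"dp": [0.008,0,0],"twist": 0},{"jaw": 0,"dp": [0.008,0,0],"twist": 0},{"jaw": 0,"dp": [0.008,0.0013,0],"twist": -6},{"jaw": 0,"dp": [0.008,0.0013,0],"twist": -6},{"jaw": 0,"dp": [0.008,0.0013,0],"twist": -6},{"jaw": 0,"dp": [0.008,0.0013,0],"twist": -6},{"jaw": 0,"dp": [0.008,0.0013,0],"twist": -6},{"jaw": 0,"dp": [0.008,0.0013,0],"twist": -6},{"jaw": 0,"dp": [0.008,0.0013,0],"twist": -6},{"jaw": 0,"dp": [0,0,0],"twist": 0}])

```text
time: 29.3
tool_pos: [0.5837, -0.236, 0.1344]
eef_rot: [[1.0, -0.026, 0.001], [-0.026, -1.0, -0.0], [0.001, 0.0, -1.0]]
contact_force: [-0.2, 0.9, 0.2]
gripper_width: 0.008
gripper_force: 0.0
```

```bash
python3 - <<'E'
from h import *
lever('w18'); c=np.array([.6004,-.1585]); a=np.radians(-90); u=np.array([np.cos(a),np.sin(a)]);n=np.array([-u[1],u[0]])
p=c+.076*u-.017*n; to(p[0],p[1],.134,-90)
E
```

```text
paddle 777 [ 0.6037 -0.2362  0.1606] lever -87.6 q 0.79
at [ 0.5833 -0.2359  0.1343] yaw -91.69 F [-0.1 -0.6  0.4] t 29.35 w 0.004
d tool [ 0.     -0.0014  0.0003] twist -1.69
```

>>> drive_tool(rows=[{"jaw": 0,"dp": [0.008,0.0005,0],"twist": -6},{"jaw": 0,"dp": [0.008,0.0013,0],"twist": -6},{"jaw": 0,"dp": [0.008,0.0013,0],"twist": -6},{"jaw": 0,"dp": [0.008,0.0013,0],"twist": -6},{"jaw": 0,"dp": [0.008,0.0013,0],"twist": -6},{"jaw": 0,"dp": [0.008,0.0013,0],"twist": -6},{"jaw": 0,"dp": [0.008,0.0013,0],"twist": -6},{"jaw": 0,"dp": [0.006,0.001,0],"twist": -5},{"jaw": 0,"dp": [0,0,0],"twist": 0},{"jaw": 0,"dp": [0,0,0],"twist": 0}])

```text
time: 30.35
tool_pos: [0.643, -0.2245, 0.1342]
eef_rot: [[0.704, 0.71, 0.0], [0.71, -0.704, -0.0], [0.0, 0.0, -1.0]]
contact_force: [0.6, -1.2, -0.2]
gripper_width: 0.003
gripper_force: 0.0
```

```bash
python3 - <<'E'
from h import *
lever('w19'); c=np.array([.6004,-.1585]); a=np.radians(-41); u=np.array([np.cos(a),np.sin(a)]);n=np.array([-u[1],u[0]])
p=c+.076*u-.016*n; to(p[0],p[1],.134,-41)
E
```

```text
paddle 790 [ 0.6569 -0.2119  0.1606] lever -43.4 q 1.561
at [ 0.6429 -0.2245  0.1342] yaw -44.75 F [ 0.4 -0.9  0.4] t 30.4 w 0.01
d tool [0.006  0.0002 0.0002] twist -3.75
```

>>> drive_tool(rows=[{"jaw": 0,"dp": [0.004,0,0],"twist": -2},{"jaw": 0,"dp": [0.003,0,0],"twist": 0},{"jaw": 0,"dp": [0,0,0],"twist": 0},{"jaw": 0,"dp": [0,0,0],"twist": 0},{"jaw": 0,"dp": [0,0,0],"twist": 0},{"jaw": 0,"dp": [-0.02,0,0],"twist": 0},{"jaw": 0,"dp": [0,0,-0.03],"twist": 0},{"jaw": 0,"dp": [0,0,-0.04],"twist": 0},{"jaw": 0,"dp": [0,0,-0.04],"twist": 0},{"jaw": 0,"dp": [0,0,0],"twist": 0}])

```text
time: 31.4
tool_pos: [0.6353, -0.235, 0.2525]
eef_rot: [[0.676, 0.736, 0.012], [0.736, -0.676, -0.004], [0.005, 0.011, -1.0]]
contact_force: [1.1, -0.1, 0.7]
gripper_width: 0.006
gripper_force: 0.0
```

```bash
python3 - <<'E'
from h import *
to(.6,-.2,.25); lever('w20')
s=grab('scene','s20'); t=grab('top','t20');X=cloud(s)
im=np.zeros((400,800,3),np.uint8); im[:,:400]=crop(s,220,150,100,100,4); im[:,400:]=crop(t,310,130,100,100,4);cv2.imwrite('pics/p20.png',im)
for n,f in(('s',s),('t',t)):
    X=cloud(f);H=hsv(f);m=(H[...,0]>120)&(H[...,0]<160)&(H[...,1]>80)&(abs(X[...,2]-.11)<.004)&(np.hypot(X[...,0]-.597,X[...,1]+.075)<.075)
    P=X[m];print(n,len(P),P.min(0),P.max(0),np.linalg.lstsq(np.c_[P[:,:2],np.ones(len(P))],P[:,2],rcond=None)[0])
E
```

```text
at [ 0.6353 -0.235   0.2525] yaw -42.57 F [ 1.1 -0.1  0.7] t 31.4 w 0.006
d tool [ 0.0019 -0.0497  0.002 ] twist None
paddle 262 [ 0.6589 -0.2095  0.1607] lever -41.1 q 1.601
s 668 [ 0.54433521 -0.13210814  0.10603531] [ 0.65312801 -0.01761147  0.11399345] [-0.00144755  0.00445861  0.11207927]
t 692 [ 0.54116951 -0.13462728  0.10606218] [ 0.64589813 -0.01990855  0.11395144] [0.00506148 0.0100423  0.1080244 ]
```

View pics/p20.png

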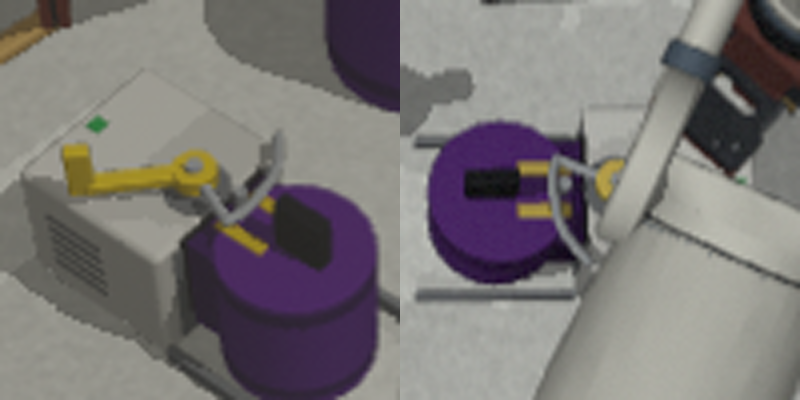

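Lever shut (q about 1.60), the crescent wraps behind the pin at (565,183), and the canister is upright and aligned. The robot touches nothing, so I'm handing in.

```bash
python3 -c "
from bench import bot
print(bot.finish_job())"
```

```text
the job is handed in; nothing more can be done
None
```

The job is handed in: from the last pictures the canister stands upright and aligned on its dock, the lever is fully shut (about 1.60 rad) with the cam behind the pin, and the robot is clear; seal compression was not measured directly, and the verdict was not reported back.

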